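Set the large variable transformer to the marked voltage

TASK

Two drum-shaped variable transformers stand on the electronics bench. Turn the knob on top of the larger one clockwise until its pointer points at the metal tab clipped to the rim of its dial, then let go. Leave the knob of the smaller transformer as it is.

Things in the scene. Friction and masses are not known exactly. Their poses are not given: they have to be found in the camera images.
- large_grip (a point): On the axis of the large transformer's knob, 34 mm above its dial: grip here. Fixed grey drum, 150 mm across, white dial on top 130 mm above the bench. Knob: black bar grip 56 mm long, 14 mm wide, top 46 mm above the dial, on a round metal skirt 80 mm across, 10 mm high. x runs along the bar to the pointer and turns with the knob, z is up (the knob's axis). Light friction, 0.05 N m; stays where left.
- large_pointer (a point): Outer end of the large knob's pointer, a black tongue 10 mm wide beyond the metal skirt, at the bar's end that carries a white line on top: 55 mm from the knob's axis, in line with the bar, 6 mm above the dial. Turns with the knob (300 degrees between stops). At the start it is 25 to 75 degrees short of the tab; clockwise from above leads to it.
- large_mark (a point): Inner end of the steel tab clipped on the rim of the large dial (14 mm wide, 23 mm long, top 7 mm above the dial): 55 mm from the knob's axis, 6 mm above the dial; x points radially outward. Fixed. When the knob is set right, large_pointer lies at this point.
- small_pointer (a point): Outer end of the pointer of the small transformer's knob, 36 mm from that knob's axis and 101 mm above the bench. The small transformer is alike but 99 mm across and 95 mm tall, with a tab of its own; its knob is to stay as it is.

How it is judged:
By the outcome, as a careful person would: the job done as asked, in the order asked, and still so for the second after the job is handed in, with the robot touching nothing.
It also fails if it takes over 32 s, if anything falls off the work surface, if the arm or the gripper's body presses on something with over 40 N, if the wrist force passes 120 N, or if a joint passes its speed limit or range.

ROBOT

A 6-joint arm with a two-finger parallel gripper is mounted at the origin on the work surface. World frame = base frame: x ahead of the robot, y to its left, z up, the work surface at z = 0. Lengths are in m, angles in rad, forces in N, time in s.
With the tool pointing down it reaches from about 0.35 to 0.875 m from the base axis. Payload 15.5 kg.
Tool frame: the origin (TCP) lies on the centre line of the jaws, within the pads' length; the fingertips stand bot.finger_overhang ahead of it and the grasp point (between the pads) lies 11 mm behind it (bot.finger_overhang is the distance from the TCP to the fingertips, in m); z points along the fingers, y is the line along which they close (so a half turn about z gives the same grasp; the last joint's range is limited). The gripper opens to 85 mm and grips with 20 to 120 N. Pads are 22 mm wide; open, the fingers measure 114 mm over their backs; the gripper's body (76 mm by 85 mm) begins 54 mm behind the grasp point. The pads swing forward as they close: fully open they stand 13 mm farther back than shut.
Start: joints at [1.03, 0.494, 1.345, -0, 1.302, -0.096], TCP at [0.269, 0.564, 0.239] pointing down, gripper open.
Joint ranges: [-2.91, 2.91], [-0.82, 2.16], [0.22, 2.67], [-1.22, 4.37], [0.12, 2.79], [-3.08, 3.08]. Speed limits (rad/s): [1.89, 1.89, 2.57, 3.01, 3.01, 3.01].

INTERFACE

Orientations are given as a 3x3 rotation matrix whose columns are the frame's x, y, z axes.
In Python, from rig import sensors, optics, bot gives the robot as it stands.
- The arm moves only by the tool send_rows, never from a script. Its argument "commands" is a list of rows, each an object with "hand": the opening, from -1 (shut) to 1 (fully open); "travel": the shift along the tool's x, y, z normalised to -1 to 1, where 1 is 300 mm, a list of three; "twist": the turn about the tool's z normalised to -1 to 1, where 1 is 180 degrees. In form: [{"hand": hand, "travel": [tx, ty, tz], "twist": twist}, ...]. A call has 1 to 5 rows; each row shifts and turns the commanded pose from where the row before left it, along the tool's axes as they then stand; what a row does not reach is not made up. A row lasts 1/12 s, in which the tool goes at most 41.7 mm and 7.16 degrees, less where a joint would pass 70% of its speed; a pose out of reach is approached as far as the arm can. A call with a number of a shift or a turn outside -1 to 1 is refused whole. A call with a gripper value outside its range is refused whole. The fingers move at their own pace and stop on an object; "grip_force" is the grip in N (left out, the last holds). Time passes only in rows, so rows that do not move let the fingers close. It gives the time, the measured TCP pose, the force, the opening and the grip force at its end, in the units of the state.
- sensors.read_state(): the state, without advancing time (a new reading comes with each control period).
- optics.grab_frame(name): name is "scene" or "top" or "wrist"; returns a dict with "image" (480x640x3 uint8, blue, green, red), "range_z" (480x640 float32, m along the optical axis (not along the pixel's ray), 0 where there is no reading), "fovy" (degrees; the focal length in pixels is half the picture's height over the tangent of half this angle, whatever the lens; pixels are square), "cx", "cy" (the principal point, pixels), "k1" (the pictures are not rectified: a ray, as slopes to the right and down, at radius r is drawn at 1 + k1 r^2 times it, then the intrinsics apply), "R" (3x3) and "t" (3): a world point X has camera coordinates R X + t. Camera axes: x right, y down, z forward; pixel columns grow to the right and rows downward; lengths in m; the calibration is good to about 2 mm. A picture is of the moment at which its call begins.
- bot.finish_job(): hands the job in; it is judged then, once.
The state is a dict: "time": time; "joint_positions": joint angles; "joint_velocities": joint speeds; "effort": joint torques, N m; "position": TCP position; "eef_rot": TCP orientation; "ft_force": force on the tool from outside, world axes, zero at the start; "moment": the same for the moment, N m; "grip_width": finger opening in m; "grasp_force": force on a finger pad.
Only numpy, scipy, OpenCV 4.12 (cv2) and the standard library are available. Lean on these libraries where they do the work, as an engineer would, in place of code of your own. Each camera call takes 0.05 s, during which the arm holds its last target. There are 200 camera calls.

## Working session

There is one attempt and no reset: what is moved stays moved. The work goes in short steps, Python scripts to look and compute and a tool call to move; the robot and the scene stay as the last step left them, time stands still between calls to the robot, and variables do not carry over. Pictures are saved under pics/ and viewed, at most 10 in all, crops included, and the job is handed in when it is done.

Besides the shell and the picture viewer there is one more tool, called as name(argument=value, ...), one argument or row to a line, values as JSON. send_rows: Moves the arm, as the interface text tells. Its arguments: {"type":"object","properties":{"commands":{"type":"array"},"grip_force":{"type":"number"}},"required":["commands"]}

```bash
mkdir -p pics; ls
cat > h.py <<'E'
import numpy as np, cv2
from rig import sensors, optics, bot
def cam(f):
    fl=240/np.tan(np.radians(f["fovy"])/2)
    return fl
def ray(f,u,v):
    fl=cam(f); d=np.array([(u-f["cx"])/fl,(v-f["cy"])/fl]); s=d.copy()
    for _ in range(30): s=d/(1+f["k1"]*(s@s))
    R=np.array(f["R"]);t=np.array(f["t"])
    return -R.T@t, R.T@np.array([s[0],s[1],1.])
def onplane(f,u,v,z):
    o,d=ray(f,u,v); return o+d*(z-o[2])/d[2]
def proj(f,X):
    c=np.array(f["R"])@np.array(X)+np.array(f["t"]); s=c[:2]/c[2]; s=s*(1+f["k1"]*(s@s)); fl=cam(f)
    return s*fl+np.array([f["cx"],f["cy"]])
E
python3 - <<'E'
from h import *
import pickle
F={n:optics.grab_frame(n) for n in("top","scene")}
pickle.dump(F,open("f0.pkl","wb"))
for n in F: cv2.imwrite(f"pics/{n}0.png",F[n]["image"]); print(n,F[n]["fovy"],F[n]["k1"],F[n]["t"])
s=sensors.read_state(); print(s["position"],s["eef_rot"],s["grip_width"],s["time"],bot.finger_overhang)
E
```

```text
pics
top 47.723591895363455 -0.1650182685554723 [0.00398324 0.5441611  1.22774103]
scene 49.018512795699024 -0.049307270766439 [-0.15855743 -0.3335398   1.23142938]
[0.26933955 0.56364522 0.2387577 ] [[-9.02247939e-01  4.31217267e-01 -5.70841491e-04]
 [ 4.31217630e-01  9.02247469e-01 -9.27638672e-04]
 [ 1.15026477e-04 -1.08311699e-03 -9.99999407e-01]] 0.08567717879104772 0.1 0.008
```

View pics/top0.png

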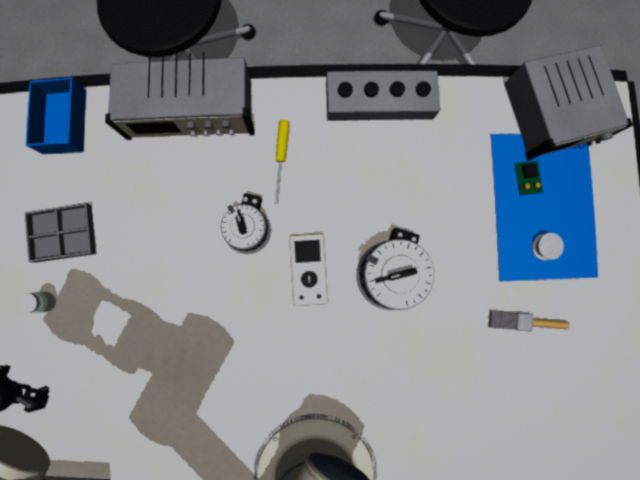

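View pics/scene0.png

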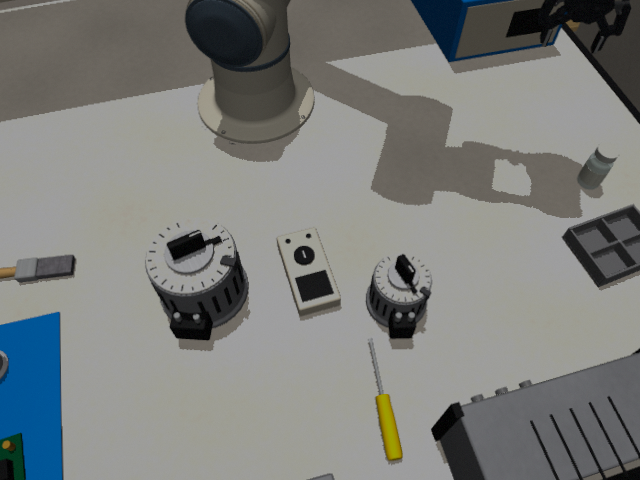

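The top view shows the large transformer at about (400,273), its pointer tip near (375,280) and its tab near (373,261). The scene view shows the drum at (190,255), its pointer at (220,240) and its tab at (228,261). I'll enlarge both.

Run:
```python
from h import *
import pickle
F=pickle.load(open("f0.pkl","rb"))
a=cv2.resize(F["top"]["image"][228:318,350:440],(400,400),interpolation=cv2.INTER_CUBIC)
b=cv2.resize(F["scene"]["image"][210:310,145:245],(400,400),interpolation=cv2.INTER_CUBIC)
cv2.imwrite("pics/crop0.png",np.hstack([a,b]))
# dial: white ring pixels from range at dial height
f=F["top"]
vv,uu=np.mgrid[225:320,345:445]
P=np.array([[onplane(f,u,v,0.13) for u in range(345,445)] for v in range(225,320)])
g=f["image"][225:320,345:445].astype(int)
# world height from depth
R=np.array(f["R"]);t=np.array(f["t"]);o=-R.T@t
z=f["range_z"][225:320,345:445]
D=P-o; k=z/(D@R[2]); W=o+D*k[...,None]
m=(abs(W[...,2]-0.13)<0.012)
m=cv2.morphologyEx(m.astype(np.uint8),cv2.MORPH_OPEN,np.ones((3,3)))
c,_=cv2.findContours(m,cv2.RETR_EXTERNAL,cv2.CHAIN_APPROX_NONE)
c=max(c,key=cv2.contourArea)[:,0]
pts=P[c[:,1],c[:,0],:2].astype(np.float32)
print(cv2.minEnclosingCircle(pts),cv2.fitEllipse(pts),np.median(W[...,2][m>0]))
```

```text
((0.46683141589164734, -0.1848616749048233), 0.07672896236181259) ((0.4654330611228943, -0.186082661151886), (0.1457570493221283, 0.1479981243610382), 12.264892578125) 0.1301907961996922
```

View pics/crop0.png

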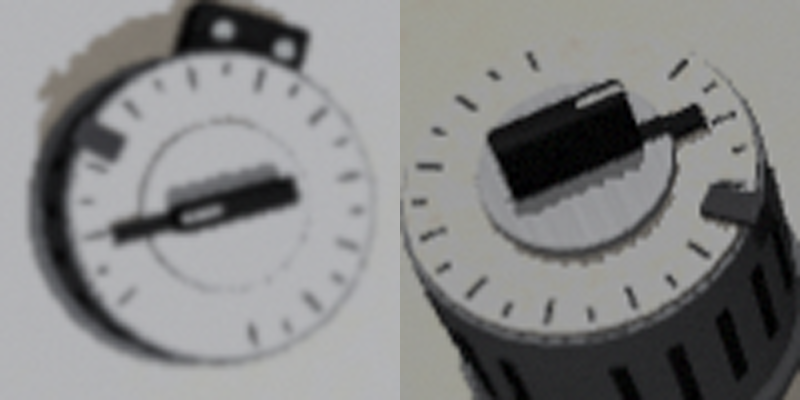

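The crop shows the pointer tip at (375.4,281.3) and the tab centroid near (372.7,259.7) in the top view. In the scene view they are at about (220.8,239.3) and (227.8,261).

Run:
```python
from h import *
import pickle
F=pickle.load(open("f0.pkl","rb"))
for n,p,m in(("top",(375.4,281.3),(372.7,259.7)),("scene",(220.8,239.3),(227.8,261))):
    c=np.array([.4655,-.186]); P=onplane(F[n],*p,.136)[:2];M=onplane(F[n],*m,.137)[:2]
    for q in(P,M): d=q-c; print(n,q.round(4),np.hypot(*d).round(4),np.degrees(np.arctan2(d[1],d[0])).round(1))
f=F["top"]; g=f["image"].max(2)
# white line & bar from top: black pixels near knob, bar-top plane
for n,z in(("top",.176),("scene",.176)):
    f=F[n]; u,v=proj(f,[.4655,-.186,.16]).astype(int)
    g=f["image"].max(2)[v-25:v+25,u-30:u+30]; print(n,u,v)
    m=(g<45).astype(np.uint8); k,l,s,ce=cv2.connectedComponentsWithStats(m); print(s[1:],ce[1:])
```

```text
top [ 0.4509 -0.1358] 0.0523 106.2
top [ 0.4961 -0.1314] 0.0626 60.7
scene [ 0.4555 -0.1346] 0.0524 101.0
scene [ 0.4998 -0.1303] 0.0654 58.3
top 401 273
[[  0   0   4   4   7]
 [  5  21  40  13 134]
 [  0  49   1   1   1]] [[ 1.28571429  1.28571429]
 [28.23880597 25.86567164]
 [ 0.         49.        ]]
scene 187 243
[[ 38  12   4   2   4]
 [ 10  14  50  28 674]] [[39.5        12.5       ]
 [30.82344214 26.87833828]]
```

send_rows(
  commands=[
    {"hand": 1,"travel": [-0.083,-0.099,-0.01],"twist": 0},
    {"hand": 1,"travel": [-0.083,-0.099,-0.01],"twist": 0},
    {"hand": 1,"travel": [-0.083,-0.099,-0.01],"twist": 0},
    {"hand": 1,"travel": [-0.083,-0.099,-0.01],"twist": 0},
    {"hand": 1,"travel": [-0.083,-0.099,-0.01],"twist": 0},
  ],
)

```text
time: 0.52
position: [0.3176, 0.3744, 0.2541]
eef_rot: [[-0.902, 0.431, -0.0], [0.431, 0.902, -0.0], [0.0, -0.0, -1.0]]
ft_force: [0.9, -0.0, 0.2]
grip_width: 0.0853
grasp_force: 0.0
```

send_rows(
  commands=[
    {"hand": 1,"travel": [-0.083,-0.099,-0.01],"twist": 0},
    {"hand": 1,"travel": [-0.083,-0.099,-0.01],"twist": 0},
    {"hand": 1,"travel": [-0.083,-0.099,-0.01],"twist": 0},
    {"hand": 1,"travel": [-0.083,-0.099,-0.01],"twist": 0},
    {"hand": 1,"travel": [-0.083,-0.099,-0.01],"twist": 0},
  ],
)

```text
time: 0.93
position: [0.3659, 0.1868, 0.2694]
eef_rot: [[-0.902, 0.431, -0.0], [0.431, 0.902, -0.0], [0.0, -0.0, -1.0]]
ft_force: [-0.1, 0.1, 0.3]
grip_width: 0.0857
grasp_force: 0.0
```

send_rows(
  commands=[
    {"hand": 1,"travel": [-0.083,-0.099,-0.01],"twist": 0},
    {"hand": 1,"travel": [-0.083,-0.099,-0.01],"twist": 0},
    {"hand": 1,"travel": [-0.083,-0.099,-0.01],"twist": 0},
    {"hand": 1,"travel": [-0.083,-0.099,-0.01],"twist": 0},
    {"hand": 1,"travel": [-0.083,-0.099,-0.01],"twist": 0},
  ],
)

```text
time: 1.35
position: [0.4142, -0.001, 0.2844]
eef_rot: [[-0.902, 0.431, -0.0], [0.431, 0.902, 0.0], [0.0, 0.0, -1.0]]
ft_force: [0.8, 0.2, 1.0]
grip_width: 0.0856
grasp_force: 0.0
```

send_rows(
  commands=[
    {"hand": 1,"travel": [-0.083,-0.099,0],"twist": 0},
    {"hand": 1,"travel": [-0.083,-0.099,0],"twist": 0},
    {"hand": 1,"travel": [-0.083,-0.099,0],"twist": 0},
    {"hand": 1,"travel": [-0.083,-0.099,0],"twist": 0},
    {"hand": 1,"travel": [0,0,0],"twist": 0.039},
  ],
)

```text
time: 1.77
position: [0.4546, -0.1549, 0.2841]
eef_rot: [[-0.845, 0.534, 0.001], [0.534, 0.845, -0.002], [-0.002, -0.001, -1.0]]
ft_force: [-1.6, 0.4, -0.8]
grip_width: 0.0853
grasp_force: 0.0
```

send_rows(
  commands=[
    {"hand": 1,"travel": [0,0,0],"twist": 0.039},
    {"hand": 1,"travel": [0,0,0],"twist": 0.039},
    {"hand": 1,"travel": [0,0,0],"twist": 0.039},
    {"hand": 1,"travel": [0,0,0],"twist": 0.039},
    {"hand": 1,"travel": [0,0,0],"twist": 0.039},
  ],
)

```text
time: 2.18
position: [0.4528, -0.1492, 0.2841]
eef_rot: [[-0.374, 0.927, -0.001], [0.927, 0.374, 0.0], [0.0, -0.0, -1.0]]
ft_force: [0.9, -0.9, 0.1]
grip_width: 0.0856
grasp_force: 0.0
```

send_rows(
  commands=[
    {"hand": 1,"travel": [0,0,0],"twist": 0.039},
    {"hand": 1,"travel": [0,0,0],"twist": 0},
    {"hand": 1,"travel": [0,0,0],"twist": 0},
  ],
)

```text
time: 2.43
position: [0.4529, -0.1491, 0.2841]
eef_rot: [[-0.268, 0.963, -0.0], [0.963, 0.268, 0.0], [0.0, -0.0, -1.0]]
ft_force: [0.4, -0.5, -0.9]
grip_width: 0.0856
grasp_force: 0.0
```

Run:
```python
from h import *
import pickle
s=sensors.read_state(); print(s["position"],np.array(s["eef_rot"]).round(4),s["grip_width"],s["time"],s["joint_positions"])
f=optics.grab_frame("wrist"); pickle.dump(f,open("w1.pkl","wb")); cv2.imwrite("pics/w1.png",f["image"]); print(f["fovy"],f["k1"],proj(f,[.4655,-.186,.13]))
```

```text
[ 0.45288115 -0.14914401  0.28414243] [[-2.681e-01  9.634e-01 -4.000e-04]
 [ 9.634e-01  2.681e-01  2.000e-04]
 [ 3.000e-04 -3.000e-04 -1.000e+00]] 0.08564417057962172 2.4333 [-4.43446215e-01  2.37063159e-01  1.63083006e+00 -2.45779459e-05
  1.27410884e+00 -7.14810064e-01]
71.60551005849626 0.021264596108532225 [310.92177904 266.8645516 ]
```

View pics/w1.png

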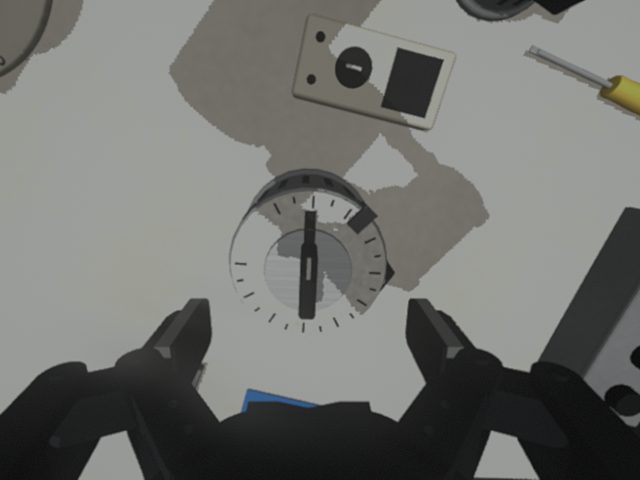

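The wrist view shows the dial centred near (309,262), the pointer tip at (310,212), the bar's far end at (307,318) and the tab around (362,219). I'll zoom in for a precise measurement.

Run:
```python
from h import *
import pickle
f=pickle.load(open("w1.pkl","rb")); g=f["image"][160:345,215:400]
# dial rim via depth
z=f["range_z"]; R=np.array(f["R"]);t=np.array(f["t"])
H=np.zeros((185,185)); Pd=np.zeros((185,185,3))
for i in range(185):
  for j in range(185):
    o,d=ray(f,j+215,i+160); Pd[i,j]=o+d*(.13-o[2])/d[2]; H[i,j]=o[2]+d[2]*z[i+160,j+215]
m=((H>.122)&(H<.2)).astype(np.uint8); m=cv2.morphologyEx(m,cv2.MORPH_OPEN,np.ones((5,5)))
c=max(cv2.findContours(m,0,1)[0],key=cv2.contourArea)
c=np.array(c)[:,0]; pts=Pd[c[:,1],c[:,0],:2]
from scipy.optimize import least_squares
r=least_squares(lambda p:np.hypot(*(pts-p[:2]).T)-p[2],[.4655,-.186,.075],loss="soft_l1",f_scale=.001); print("rim",r.x)
sk=((H>.137)&(H<.2)).astype(np.uint8)
C=r.x[:2]
gm=g.max(2)
print("dial px",proj(f,[*C,.13]),"bartop px",proj(f,[*C,.176]))
b=((gm<40)&(m>0)).astype(np.uint8)
k,l,s,ce=cv2.connectedComponentsWithStats(b); print([(s[i],ce[i]+[215,160]) for i in range(1,k) if s[i,4]>25])
t_=((gm>=40)&(gm<85)&(m>0)).astype(np.uint8);t_=cv2.morphologyEx(t_,cv2.MORPH_OPEN,np.ones((4,4)))
k,l,s,ce=cv2.connectedComponentsWithStats(t_); print([(s[i],ce[i]+[215,160]) for i in range(1,k) if s[i,4]>60])
v=cv2.resize(g,(590,590),interpolation=cv2.INTER_CUBIC); v=cv2.convertScaleAbs(v,alpha=1.4); cv2.imwrite("pics/w1c.png",v)
```

```text
rim [ 0.46276476 -0.18596866  0.0723391 ]
dial px [308.08731568 266.09825115] bartop px [308.09292958 287.32175232]
[(array([91, 52,  8, 17, 82], dtype=int32), array([308.93902439, 221.56097561])), (array([ 86,  70,  16,  54, 452], dtype=int32), array([308.90044248, 253.1460177 ]))]
[(array([134,  47,  28,  27, 450], dtype=int32), array([362.54888889, 220.08666667])), (array([ 85, 117,  18,  43, 638], dtype=int32), array([307.90282132, 299.45454545]))]
```

View pics/w1c.png

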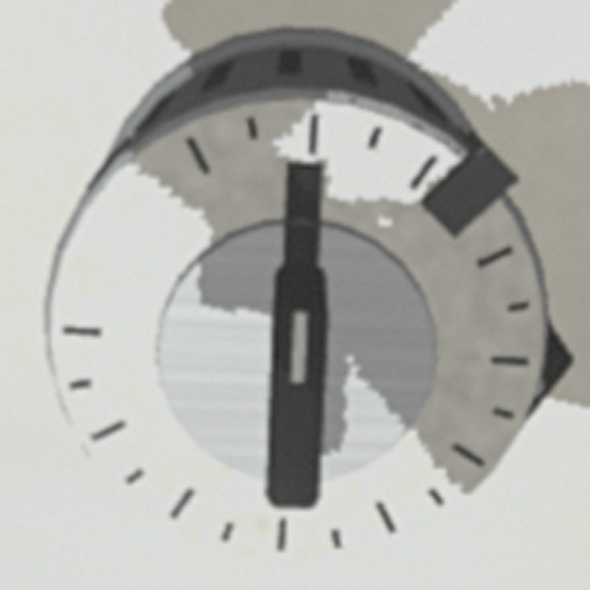

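The crop shows the skirt circle centred at about (308.2,269.8) full-frame, the pointer tip at (310.3,210.8) and the middle of the tab's inner end at (352.2,228.1).

Run:
```python
from h import *
import pickle
f=pickle.load(open("w1.pkl","rb"))
k=3.189; q=lambda x,y:(215+x/k-.35,160+y/k-.35)
S=np.array([onplane(f,*q(x,y),.14)[:2] for x,y in((158,351),(437,351),(297,220))])
print("skirt",(S[0]+S[1])/2,np.linalg.norm(S[0]-S[1])/2,S[2])
P=onplane(f,*q(305,163),.136)[:2];M=onplane(f,*q(438.5,218),.137)[:2];L1=onplane(f,*q(299,312),.176)[:2];L2=onplane(f,*q(297.5,383),.176)[:2]; Mo=onplane(f,*q(499,162),.137)[:2]
for C in ([.4655,-.186],[.4628,-.186],(S[0]+S[1])/2):
  for n,x in(("P",P),("M",M),("Mo",Mo)):
    d=x-C; print(n,x.round(4),np.hypot(*d).round(4),np.degrees(np.arctan2(d[1],d[0])).round(2))
a=lambda d:np.degrees(np.arctan2(d[1],d[0]))
print("line",L1,L2,a(L2-L1),a(L1-L2),"tabdir",a(Mo-M))
```

```text
skirt [ 0.46251762 -0.18556315] 0.03923053213425474 [ 0.45220835 -0.14886681]
P [ 0.4503 -0.134 ] 0.0542 106.26
M [ 0.4896 -0.1388] 0.053 62.99
Mo [ 0.5005 -0.1196] 0.0751 62.21
P [ 0.4503 -0.134 ] 0.0535 103.48
M [ 0.4896 -0.1388] 0.0543 60.46
Mo [ 0.5005 -0.1196] 0.0764 60.42
P [ 0.4503 -0.134 ] 0.053 103.3
M [ 0.4896 -0.1388] 0.0541 59.97
Mo [ 0.5005 -0.1196] 0.0762 60.07
line [ 0.45628195 -0.16166108] [ 0.46090783 -0.17972149] -75.6334451809076 104.3665548190924 tabdir 60.33343356135407
```

send_rows(
  commands=[
    {"hand": 1,"travel": [-0.0636,-0.0007,0],"twist": 0},
    {"hand": 1,"travel": [-0.0636,-0.0007,0],"twist": 0},
    {"hand": 1,"travel": [0,0,0.1],"twist": 0.0095},
    {"hand": 1,"travel": [0,0,0.1],"twist": 0},
    {"hand": 1,"travel": [0,0,0.08],"twist": 0},
  ],
)

```text
time: 2.9
position: [0.4624, -0.1863, 0.1988]
eef_rot: [[-0.239, 0.971, -0.0], [0.971, 0.239, 0.0], [0.0, -0.0, -1.0]]
ft_force: [-0.6, -1.5, -0.8]
grip_width: 0.0852
grasp_force: 0.0
```

send_rows(
  commands=[
    {"hand": 1,"travel": [0,0,0.06],"twist": 0},
    {"hand": 1,"travel": [0,0,0.06],"twist": 0},
    {"hand": 1,"travel": [0,0,0.037],"twist": 0},
    {"hand": 1,"travel": [0,0,0],"twist": 0},
    {"hand": 1,"travel": [0,0,0],"twist": 0},
  ],
)

```text
time: 3.32
position: [0.4625, -0.186, 0.153]
eef_rot: [[-0.238, 0.971, -0.001], [0.971, 0.238, 0.001], [0.001, -0.001, -1.0]]
ft_force: [0.1, -0.8, 0.8]
grip_width: 0.0853
grasp_force: 0.0
```

Run:
```python
from h import *
s=sensors.read_state(); R=np.array(s["eef_rot"]); print(s["position"],np.degrees(np.arctan2(R[1,0],R[0,0])),s["grip_width"],s["time"],s["ft_force"])
```

```text
[ 0.46254838 -0.18604869  0.15303703] 103.7564191012287 0.08532701310362219 3.3167 [ 0.09195158 -0.82263312  0.78656444]
```

Now close gently.

send_rows(
  commands=[
    {"hand": -1,"travel": [0,0,0],"twist": 0},
    {"hand": -1,"travel": [0,0,0],"twist": 0},
    {"hand": -1,"travel": [0,0,0],"twist": 0},
    {"hand": -1,"travel": [0,0,0],"twist": 0},
    {"hand": -1,"travel": [0,0,0],"twist": 0},
  ],
  grip_force=30,
)

```text
time: 3.73
position: [0.4629, -0.1862, 0.1536]
eef_rot: [[-0.235, 0.972, 0.001], [0.972, 0.235, -0.0], [-0.0, 0.001, -1.0]]
ft_force: [0.2, 0.5, 0.1]
grip_width: 0.0258
grasp_force: 0.0
```

send_rows(
  commands=[
    {"hand": -1,"travel": [0,0,0],"twist": 0},
    {"hand": -1,"travel": [0,0,0],"twist": 0},
    {"hand": -1,"travel": [0,0,0],"twist": 0},
    {"hand": -1,"travel": [0,0,0],"twist": 0},
    {"hand": -1,"travel": [0,0,0],"twist": 0},
  ],
)

```text
time: 4.15
position: [0.4626, -0.1862, 0.1535]
eef_rot: [[-0.235, 0.972, 0.0], [0.972, 0.235, -0.0], [-0.0, -0.0, -1.0]]
ft_force: [-2.9, -0.4, 6.1]
grip_width: 0.0137
grasp_force: 32.0
```

send_rows(
  commands=[
    {"hand": -1,"travel": [0,0,0],"twist": 0.024},
    {"hand": -1,"travel": [0,0,0],"twist": 0.024},
    {"hand": -1,"travel": [0,0,0],"twist": 0.024},
    {"hand": -1,"travel": [0,0,0],"twist": 0.024},
    {"hand": -1,"travel": [0,0,0],"twist": 0.024},
  ],
)

```text
time: 4.57
position: [0.4634, -0.1862, 0.1535]
eef_rot: [[0.143, 0.99, 0.001], [0.99, -0.143, -0.0], [-0.0, 0.001, -1.0]]
ft_force: [3.5, 1.5, 2.4]
grip_width: 0.0134
grasp_force: 31.3
```

send_rows(
  commands=[
    {"hand": -1,"travel": [0,0,0],"twist": 0.024},
    {"hand": -1,"travel": [0,0,0],"twist": 0.024},
    {"hand": -1,"travel": [0,0,0],"twist": 0.024},
    {"hand": -1,"travel": [0,0,0],"twist": 0.024},
    {"hand": -1,"travel": [0,0,0],"twist": 0.024},
  ],
)

```text
time: 4.98
position: [0.4641, -0.1865, 0.1536]
eef_rot: [[0.497, 0.868, 0.003], [0.868, -0.497, -0.001], [0.001, 0.003, -1.0]]
ft_force: [8.3, -0.1, -3.3]
grip_width: 0.0134
grasp_force: 30.8
```

send_rows(
  commands=[
    {"hand": -1,"travel": [0,0,0],"twist": 0},
    {"hand": -1,"travel": [0,0,0],"twist": 0},
    {"hand": -1,"travel": [0,0,0],"twist": 0},
  ],
)

```text
time: 5.23
position: [0.4641, -0.1865, 0.1536]
eef_rot: [[0.494, 0.869, 0.003], [0.869, -0.494, -0.001], [0.001, 0.003, -1.0]]
ft_force: [8.1, 1.6, -2.6]
grip_width: 0.0136
grasp_force: 30.9
```

Run:
```python
from h import *
import pickle
s=sensors.read_state(); R=np.array(s["eef_rot"]); print(s["position"],np.degrees(np.arctan2(R[1,0],R[0,0])),s["moment"],s["time"])
f=optics.grab_frame("wrist"); pickle.dump(f,open("w2.pkl","wb"))
cv2.imwrite("pics/w2.png",f["image"])
```

```text
[ 0.46412866 -0.18649534  0.15355732] 60.399786357931305 [ 0.14094171 -1.22612857 -0.03982904] 5.2333
```

View pics/w2.png

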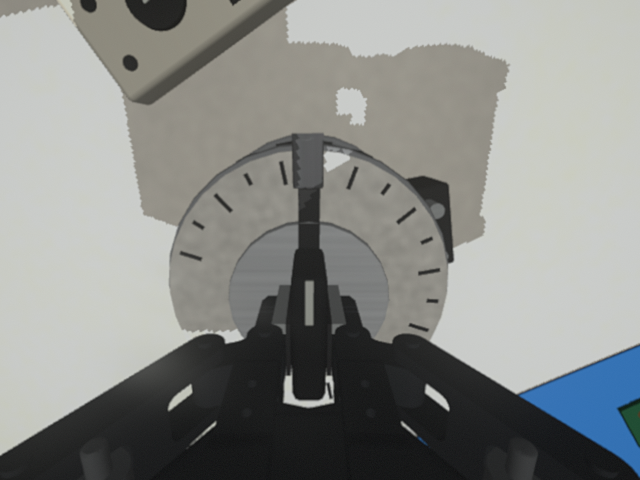

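The pointer at (309,200) meets the tab at (308,187). I'll measure the residual offset.

Run:
```python
from h import *
import pickle
f=pickle.load(open("w2.pkl","rb")); g=f["image"].max(2)
for v in (140,150,160,170,178,184,187,190,194,200,210,220): print(v,g[v,286:332:1].tolist() if v in(178,194,210) else "", [int(286+i) for i in np.where(abs(np.diff(g[v,286:332].astype(int)))>25)[0]])
```

```text
140  []
150  [291]
160  [291, 292, 323, 325]
170  [291, 292, 322, 323, 326]
178 [90, 132, 143, 143, 143, 136, 108, 67, 57, 62, 63, 62, 62, 66, 77, 89, 90, 89, 88, 88, 89, 89, 88, 89, 89, 88, 90, 89, 88, 88, 87, 88, 88, 89, 88, 79, 70, 103, 144, 149, 147, 146, 147, 147, 146, 146] [286, 291, 292, 322, 323]
184  [292, 322, 323]
187  [292, 293, 322]
190  [297, 298, 319, 320]
194 [143, 142, 142, 140, 140, 139, 139, 142, 142, 143, 144, 129, 79, 54, 56, 60, 58, 59, 59, 58, 59, 57, 59, 58, 51, 47, 43, 44, 43, 44, 45, 44, 44, 67, 109, 140, 144, 144, 144, 144, 143, 143, 144, 144, 145, 145] [297, 319, 320]
200  [297, 298, 318, 319]
210 [146, 144, 145, 142, 143, 142, 141, 142, 143, 143, 145, 133, 96, 58, 43, 41, 44, 43, 44, 42, 44, 43, 42, 45, 42, 44, 43, 44, 44, 42, 44, 42, 46, 80, 122, 142, 144, 144, 145, 146, 146, 145, 147, 147, 147, 148] [297, 298, 318, 319]
220  [297, 298, 318, 319]
```

About 1 px (0.5 mm, or 0.5°) too far clockwise. I'll correct it slightly, then release and retreat.

send_rows(
  commands=[
    {"hand": -1,"travel": [0,0,0],"twist": -0.0027},
    {"hand": -1,"travel": [0,0,0],"twist": 0},
    {"hand": -1,"travel": [0,0,0],"twist": 0},
  ],
)

```text
time: 5.53
position: [0.4641, -0.1865, 0.1536]
eef_rot: [[0.486, 0.874, 0.003], [0.874, -0.486, -0.001], [0.001, 0.003, -1.0]]
ft_force: [7.9, 0.6, -2.0]
grip_width: 0.0136
grasp_force: 30.9
```

send_rows(
  commands=[
    {"hand": 1,"travel": [0,0,0],"twist": 0},
    {"hand": 1,"travel": [0,0,0],"twist": 0},
    {"hand": 1,"travel": [0,0,0],"twist": 0},
    {"hand": 1,"travel": [0,0,0],"twist": 0},
    {"hand": 1,"travel": [0,0,0],"twist": 0},
  ],
)

```text
time: 5.95
position: [0.4626, -0.1861, 0.1531]
eef_rot: [[0.486, 0.874, -0.0], [0.874, -0.486, 0.0], [-0.0, -0.0, -1.0]]
ft_force: [-0.1, 0.3, -0.2]
grip_width: 0.0733
grasp_force: 0.0
```

send_rows(
  commands=[
    {"hand": 1,"travel": [0,0,0],"twist": 0},
    {"hand": 1,"travel": [0,0,0],"twist": 0},
    {"hand": 1,"travel": [0,0,-0.05],"twist": 0},
    {"hand": 1,"travel": [0,0,-0.1],"twist": 0},
    {"hand": 1,"travel": [0,0,-0.1],"twist": 0},
  ],
)

```text
time: 6.37
position: [0.462, -0.1858, 0.2285]
eef_rot: [[0.486, 0.874, -0.002], [0.874, -0.486, 0.001], [-0.0, -0.002, -1.0]]
ft_force: [0.5, 0.5, 0.4]
grip_width: 0.0849
grasp_force: 0.0
```

send_rows(
  commands=[
    {"hand": 1,"travel": [0,0,-0.08],"twist": 0},
    {"hand": 1,"travel": [0,0,0],"twist": 0},
    {"hand": 1,"travel": [0,0,0],"twist": 0},
  ],
)

```text
time: 6.62
position: [0.4632, -0.1864, 0.2533]
eef_rot: [[0.486, 0.874, 0.002], [0.874, -0.486, -0.001], [-0.0, 0.003, -1.0]]
ft_force: [-0.0, -0.2, -1.4]
grip_width: 0.0855
grasp_force: 0.0
```

Run:
```python
from h import *
s=sensors.read_state(); print(s["position"],s["grip_width"],s["time"])
f=optics.grab_frame("wrist"); u,v=proj(f,[.463,-.186,.13]).astype(int); print(u,v)
cv2.imwrite("pics/w3.png",cv2.resize(f["image"][v-100:v+90,u-95:u+95],(590,590),interpolation=cv2.INTER_CUBIC))
```

```text
[ 0.46321712 -0.18642198  0.25327732] 0.08554904273113922 6.6167
307 235
```

View pics/w3.png

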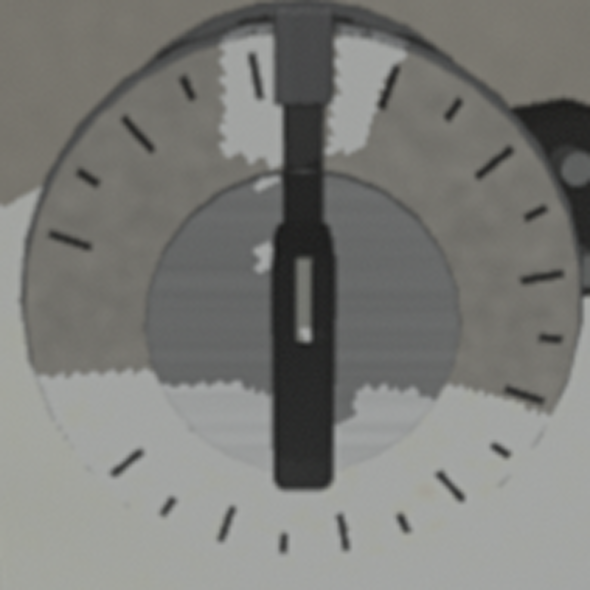

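The pointer, centred at x≈303.5, meets the tab, centred at x≈303.5, at y≈104. They are aligned and the gripper is clear.

```bash
python3 -c "
from rig import bot
print(bot.finish_job())"
```

```text
the job is handed in; nothing more can be done
None
```

The large transformer's knob is turned clockwise so its pointer lines up with the tab. The knob is released, the arm is clear, the small transformer was not touched, and the job is handed in.

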